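# Feed a cheese under the guard of the rind marker with the push stick

### The arm

A 7-joint arm with a two-finger parallel gripper is mounted at the origin on the work surface. World frame = base frame: x ahead of the robot, y to its left, z up, the work surface at z = 0. Lengths are in m, angles in degrees, forces in N, time in s.
With the tool pointing down it reaches from about 0.425 to 0.875 m from the base axis. Payload 4.7 kg.
Tool frame: the origin (TCP) lies between the finger pads; the fingertips stand 8 mm ahead of it and the grasp point (between the pads) lies 11 mm behind it (env.tip_extent is the distance from the TCP to the fingertips, in m); z points along the fingers, y is the line along which they close (so a half turn about z gives the same grasp; the last joint's range is limited). The gripper opens to 87 mm and grips with 3 to 60 N. Pads are 19 mm wide; open, the fingers measure 117 mm over their backs; the gripper's body (75 mm by 190 mm) begins 51 mm behind the grasp point.
Start: joints at [64.578, 18.392, -4.016, 83.108, 1.295, 78.541, -3.26], TCP at [0.287, -0.583, 0.195] pointing down, gripper open.
Joint ranges: [-163.93, 163.93], [-17.29, 119.83], [-79.2, 71.16], [3.27, 140.29], [-89.18, 269.18], [5.43, 117.66], [-154.24, 154.24]. Speed limits (degrees/s): [147.25, 147.25, 180, 180, 180, 180, 180].

### API

Orientations are given as [roll, pitch, yaw] about the fixed x, y, z axes, in that order (R = Rz(yaw) Ry(pitch) Rx(roll)).
In Python, from cell import sensors, vision, workorder, env gives the robot as it stands.
- The arm moves only by the tool drive_tool, never from a script. Its argument "moves" is a list of rows, each an object of numbers: "x", "y", "z": the shift along the tool's x, y, z in mm; "rx", "ry", "rz": the turn, a rotation vector about the tool's x, y, z in rad; "fingers": the closure, from -1 (fully open) to 1 (shut). In form: [{"x": .., "y": .., "z": .., "rx": .., "ry": .., "rz": .., "fingers": ..}, ...]. A call has 1 to 20 rows; each row is the pose to reach, as a shift and turn from the pose commanded when the call began, along the tool's axes at that moment; what a row does not reach only later rows make up. A row lasts 1/8 s, in which the tool goes at most 62.5 mm and 10.7 degrees, less where a joint would pass 70% of its speed; a pose out of reach is approached as far as the arm can. A call with a gripper value outside its range is refused whole. The fingers move at their own pace and stop on an object; "force" is the grip in N (left out, the last holds). Time passes only in rows, so rows that repeat a pose let the fingers close. It gives the time, the measured TCP pose, the force, the opening and the grip force at its end, in the units of the state.
- sensors.get_obs(): the state, without advancing time (a new reading comes with each control period).
- vision.read_camera(name): name is "scene" or "top"; returns a dict with "image" (480x640x3 uint8, red, green, blue), "fx", "fy", "cx", "cy" (pixels), "R" (3x3) and "t" (3): a world point X has camera coordinates R X + t. Camera axes: x right, y down, z forward; pixel columns grow to the right and rows downward; lengths in m; the calibration is good to about 2 mm. A picture is of the moment at which its call begins. There is no depth.
- workorder.sign_off(): hands the job in; it is judged then, once.
The state is a dict: "time_s": time; "qpos": joint angles; "joint_velocities": joint speeds; "effort": joint torques, N m; "tool_pos": TCP position; "tool_rot": TCP orientation; "force": force on the tool from outside, world axes, zero at the start; "wrist_torque": the same for the moment, N m; "grip_width": finger opening in m; "grasp_force": force on a finger pad.
Only numpy, scipy, OpenCV 4.12 (cv2) and the standard library are available. Lean on these libraries where they do the work, as an engineer would, in place of code of your own. Each camera call takes 0.05 s, during which the arm holds its last target. There are 200 camera calls.

### The job

Take the push stick by its handle and with its forked head slide the cheese that stands on the machine's infeed under the guard and past the flap, keeping the gripper itself off the cheese and the machine. Press the cheese fully home against the adjustable end stop, wherever that is set, with a steady push of about 12 N for a second, never pushing it harder than 20 N; then draw the stick out, leaving the cheese home and the flap shut, and lay the stick flat back on its board. Do not disturb the other cheeses or the spatula.

Things in the scene. Friction and masses are not known exactly. Their poses are not given: they have to be found in the camera images.
- machine: Fixed rind-marking machine. Origin on the table below the flap's hinge, mid-channel; x = feed direction. Bed top 10 mm up, x -190 to 215 mm. Fences 30 mm high: inner faces 106 mm apart from x -30 inwards, flaring to 165 mm at x -180. Guard plate at x -13 to -7: opening 106 wide, 60 mm high over the bed; clear roof behind, top 132 mm above the table. White housing 200 mm high from x 222.
- flap (a joint): Sprung grey flap in the opening, hinged 95 mm above the bed at machine x 0, hanging to 35 mm above the bed. 0 = shut; grows as the cheese swings it inwards (about 0.75 rad; the feed then needs some 3 to 5 N). Drops shut by itself once the cheese's rear is about 45 mm past the hinge, before it is home; the feed then needs 1 to 3 N. The stick's head passes below it.
- end_stop: Adjustable end stop under the clear roof: a rubber pad 90 mm wide, 36 mm high, clamped anywhere along 40 mm, firm. This origin is fixed: where the pad's face is when set nearest the opening, 160 mm inwards of the hinge; x = feed direction. The face truly lies 0 to 40 mm inwards of it (not measured): find it by feel. The pad is hard; force rises 2 N or more per mm of hand travel.
- cheese: The cheese to mark: round, pale, 100 mm across, 50 mm high, about 0.4 kg, standing flat on the infeed bed between the flaring fences before the guard. Origin at the centre of its underside. At home its centre is 50 mm before the face of the end stop's pad.
- stick: Wooden push stick, 0.18 kg. Origin on the underside below the handle's middle; x to the tip, z up. Bar 22 wide, 18 high, x -52 to 164 mm. Upright handle 60 (x) by 20 mm (y), top 82 mm up: grip across y, 55 mm up. Head 66 wide, 24 high, two prongs (inner faces 46 mm apart) cradle the cheese: contact when its centre is about 225 mm ahead of the origin.
- stick_tip (a point): Point of the stick midway between the prong ends, 180 mm ahead of its origin and 12 mm above its underside.
- board: Fixed white plastic rest board of the push stick, 310 mm (x) by 110 mm (y), 6 mm thick; origin at the centre of its underside. At the start the stick lies along it.
- cheese_small: Bystander: a small round cheese 72 mm across, 45 mm high (leave alone); origin at its underside.
- cheese_flat: Bystander: a flat brown cheese 124 mm across, 32 mm high (leave alone); origin at its underside.
- cheese_big: Bystander: a big round cheese 150 mm across, 70 mm high (leave alone); origin at its underside.
- spatula: Bystander: a spatula lying on the table, handle towards its -x (leave alone); origin at its underside.

How it is judged:
By the outcome, as a careful person would: the job done as asked, in the order asked, and still so for the second after the job is handed in, with the robot touching nothing.
It also fails if it takes over 72 s, if anything falls off the work surface, if the arm or the gripper's body presses on something with over 40 N, if the wrist force passes 120 N, or if a joint passes its speed limit or range.

## Working session

There is one attempt and no reset: what is moved stays moved. The work goes in short steps, Python scripts to look and compute and a tool call to move; the robot and the scene stay as the last step left them, time stands still between calls to the robot, and variables do not carry over. Pictures are saved under pics/ and viewed, at most 10 in all, crops included, and the job is handed in when it is done.

Besides the shell and the picture viewer there is one more tool, called by a JSON object that holds its "fn" and its "kwargs", one argument or row to a line. drive_tool: Moves the arm, as the interface text tells. Its arguments: {"type":"object","properties":{"moves":{"type":"array"},"force":{"type":"number"}},"required":["moves"]}

```bash
ls; mkdir -p pics
python3 - <<'E'
from cell import sensors, vision, workorder, env
import cv2
for n in("scene","top"):
    c=vision.read_camera(n); cv2.imwrite(f"pics/{n}0.png",c["image"][:,:,::-1]); print(n,c["fx"],c["fy"],c["cx"],c["cy"],c["R"],c["t"])
o=sensors.get_obs();print(o)
E
```

```text
pics
scene 527.1434369231861 527.1434369231861 324.8344940154423 245.20799219826537 [[ 0.7250102   0.6887362  -0.00163348]
 [ 0.55223663 -0.58273555 -0.59619962]
 [-0.41157614  0.43134873 -0.80283457]] [-0.31769881 -0.31407998  1.46829648]
top 450.4544950419185 450.4544950419185 317.0115616125249 236.7205697755859 [[ 0.00516746 -0.99993013  0.0106316 ]
 [-0.98679208 -0.00682039 -0.16184831]
 [ 0.16190951 -0.00965483 -0.98675838]] [-0.12954985  0.57317922  0.95711383]
{'time_s': 0.1, 'qpos': array([64.57658002, 18.43417844, -4.01588538, 83.16763669,  1.29468962,
       78.54097955, -3.26030539]), 'joint_velocities': array([ 0.00747348, -0.07782811,  0.05336655, -0.13337932,  0.04796255,
       -0.06518225,  0.05237687]), 'effort': array([ 6.35032739e-04, -4.92570269e+01, -4.05005571e-01, -3.13400316e+01,
       -6.41239271e-02,  3.94613435e-02,  6.56872862e-05]), 'tool_pos': array([ 0.2870168 , -0.58259634,  0.19398057]), 'tool_rot': array([-1.79902421e+02,  5.04804163e-03,  2.62329812e+01]), 'force': array([-0.56747104, -0.13160184, -0.02124598]), 'wrist_torque': array([ 0.00346465,  0.00445901, -0.01542783]), 'grasp_force': 0.0, 'grip_width': 0.08716737143429716}
```

View pics/scene0.png

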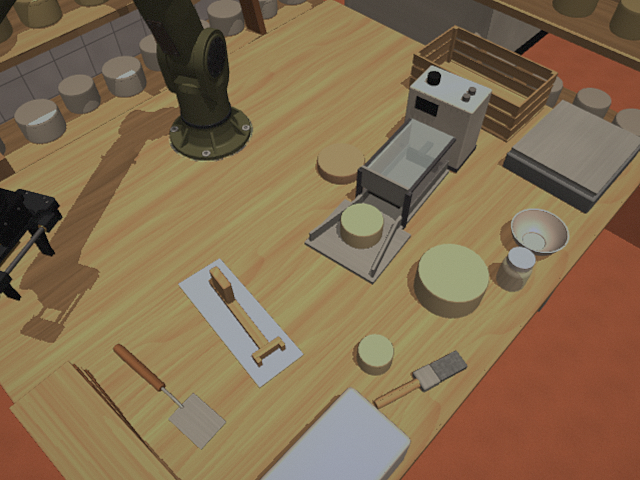

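View pics/top0.png

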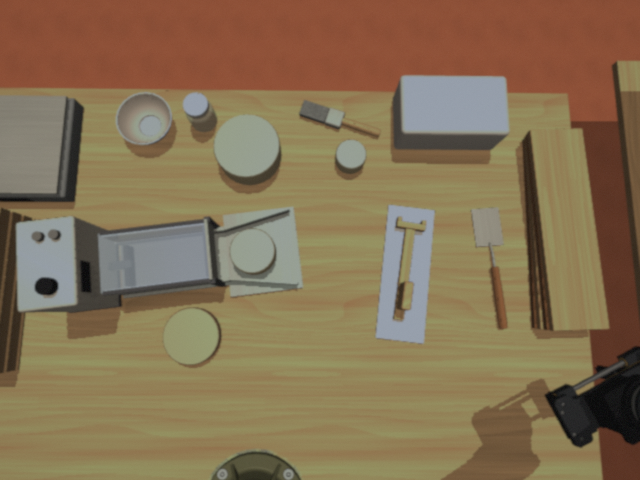

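The top view shows the machine with its feed to the left (+y): the bed's near edge is at about (300,250), the cheese at (253,251), the guard near x=215, and the board with the stick at about (405,275) with the head up. The scene view shows the cheese at (362,225), the stick from (215,275) to (270,350), and nothing in the way between them. Next, zoomed crops for accurate features.

Run:
```python
import cv2,numpy as np
t=cv2.imread("pics/top0.png");s=cv2.imread("pics/scene0.png")
a=cv2.resize(t[200:310,90:310],None,fx=3.6,fy=3.6,interpolation=cv2.INTER_CUBIC)
b=cv2.resize(t[195:350,365:445],None,fx=3.8,fy=3.8,interpolation=cv2.INTER_CUBIC)
c=cv2.resize(s[250:395,170:310],None,fx=3.5,fy=3.5,interpolation=cv2.INTER_CUBIC)
h=max(b.shape[0],c.shape[0]);o=np.zeros((h,b.shape[1]+c.shape[1],3),np.uint8);o[:b.shape[0],:b.shape[1]]=b;o[:c.shape[0],b.shape[1]:]=c
cv2.imwrite("pics/tm.png",a);cv2.imwrite("pics/bs.png",o);print(o.shape,b.shape)
d=cv2.resize(s[60:285,300:500],None,fx=2.6,fy=2.6,interpolation=cv2.INTER_CUBIC);cv2.imwrite("pics/sm.png",d)
```

```text
(589, 794, 3) (589, 304, 3)
```

View pics/tm.png

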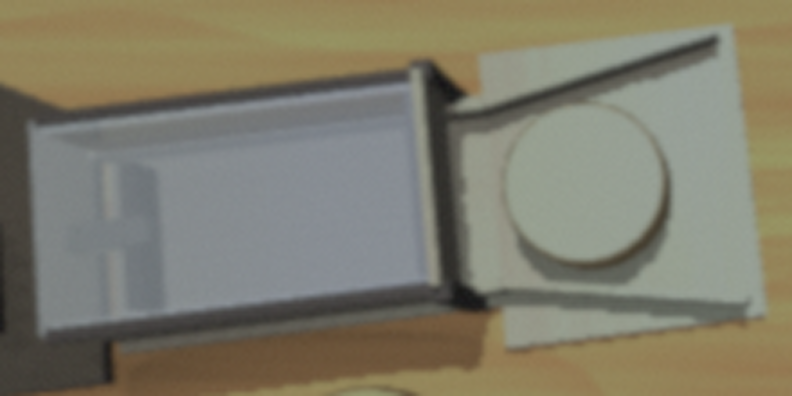

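View pics/bs.png

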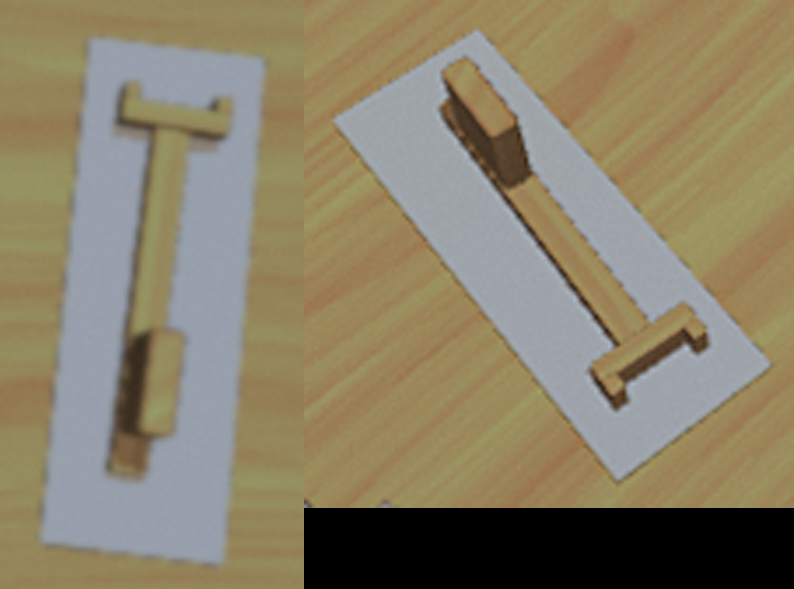

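View pics/sm.png

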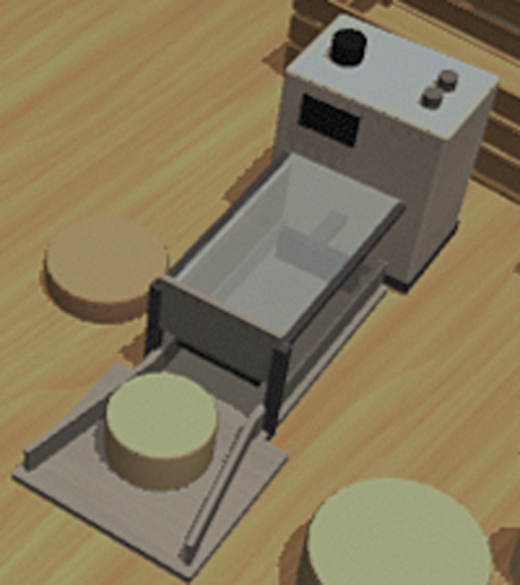

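```bash
cat > h.py <<'E'
import numpy as np
C={'s':(527.1434,324.8345,245.2080,np.array([[0.7250102,0.6887362,-0.00163348],[0.55223663,-0.58273555,-0.59619962],[-0.41157614,0.43134873,-0.80283457]]),np.array([-0.31769881,-0.31407998,1.46829648])),
'top':(450.4545,317.0116,236.7206,np.array([[0.00516746,-0.99993013,0.0106316],[-0.98679208,-0.00682039,-0.16184831],[0.16190951,-0.00965483,-0.98675838]]),np.array([-0.12954985,0.57317922,0.95711383]))}
def ray(n,p):
    f,cx,cy,R,t=C[n];d=R.T@np.array([(p[0]-cx)/f,(p[1]-cy)/f,1]);return -R.T@t,d/np.linalg.norm(d)
def plane(n,p,z):
    o,d=ray(n,p);return o+d*(z-o[2])/d[2]
def tri(pt,ps):
    A=[];b=[]
    for n,p in(('top',pt),('s',ps)):
        o,d=ray(n,p);P=np.eye(3)-np.outer(d,d);A.append(P);b.append(P@o)
    return np.linalg.lstsq(np.vstack(A),np.hstack(b),rcond=None)[0]
def cr(ox,oy,f): return lambda u,v:(ox+(u+.5)/f-.5,oy+(v+.5)/f-.5)
TM=cr(90,200,3.6);TB=cr(365,195,3.8);SM=cr(300,60,2.6);_sb=cr(170,250,3.5);SB=lambda u,v:_sb(u-304,v)
E
python3 - <<'E'
from h import *
np.set_printoptions(precision=4,suppress=True)
print("bed");B=[]
for a,b in(((733,25),(190,578)),((765,316),(14,477)),((480,55),(287,458)),((508,350),(125,365))):
    X=tri(TM(*a),SM(*b));B.append(plane('top',TM(*a),.01));print(X,B[-1])
u=(B[2]-B[0]+B[3]-B[1]);print("yaw mach",np.degrees(np.arctan2(u[1],u[0])))
v=B[0]-B[1];print("across",np.degrees(np.arctan2(v[1],v[0])),np.linalg.norm(v),"mid near",(B[0]+B[1])/2)
print("cheese top",tri(TM(586,183),SM(160,417)),plane('top',TM(586,183),.06))
print("roof back/front corners",[tri(TM(*a),SM(*b)) for a,b in(((30,123),(403,205)),((40,335),(292,155)))])
for p in((425,62),(455,300),(30,123),(40,335)):print("roof",plane('top',TM(*p),.132))
print("fence ends",[plane('top',TM(*p),.04) for p in((717,40),(747,303))])
print("pad face top",[plane('top',TM(*p),.046) for p in((160,165),(164,310))])
print("board")
P=[]
for a,b in(((90,38),(770,364)),((265,58),(617,481)),((222,565),(334,120)),((42,543),(476,30))):
    P.append(plane('top',TB(*a),.006));print(tri(TB(*a),SB(*b)),P[-1],plane('s',SB(*b),.006))
print("board c",sum(P)/4)
print("handle top c",tri(TB(162,383),SB(484,96)),plane('top',TB(162,383),.088),plane('s',SB(484,96),.088))
h=[plane('top',TB(*p),.088) for p in((168,330),(157,435))];d=h[0]-h[1];print(h,np.degrees(np.arctan2(d[1],d[0])),np.linalg.norm(d))
print("head back corners", [plane('top',TB(*p),.03) for p in((121,124),(228,137),(131,84),(222,97))],"tail",plane('top',TB(127,470),.024))
E
```

```text
bed
[ 0.6512 -0.0706  0.0093] [ 0.6511 -0.0705  0.01  ]
[ 0.4634 -0.0933  0.0018] [ 0.4632 -0.0933  0.01  ]
[0.6302 0.0926 0.0042] [0.63   0.0927 0.01  ]
[0.4436 0.0722 0.0013] [0.441  0.0678 0.01  ]
yaw mach 97.60198351800513
across 6.9035667339787565 0.1893214840738955 mid near [ 0.5571 -0.0819  0.01  ]
cheese top [0.5404 0.015  0.0559] [0.5404 0.0152 0.06  ]
roof back/front corners [array([0.5654, 0.3276, 0.1137]), array([0.4448, 0.3132, 0.1122])]
roof [0.5998 0.099  0.132 ]
roof [0.4649 0.0763 0.132 ]
roof [0.563  0.3197 0.132 ]
roof [0.4443 0.3043 0.132 ]
fence ends [array([ 0.6344, -0.0619,  0.04  ]), array([ 0.4695, -0.0828,  0.04  ])]
pad face top [array([0.5517, 0.2792, 0.046 ]), array([0.4629, 0.2705, 0.046 ])]
board
[ 0.6584 -0.2952  0.0036] [ 0.6585 -0.294   0.006 ] [ 0.6586 -0.2967  0.006 ]
[ 0.6465 -0.4036  0.004 ] [ 0.6466 -0.4023  0.006 ] [ 0.6466 -0.4047  0.006 ]
[ 0.3396 -0.3669  0.0024] [ 0.3402 -0.3655  0.006 ] [ 0.3415 -0.3683  0.006 ]
[ 0.3517 -0.2604  0.0036] [ 0.3524 -0.2593  0.006 ] [ 0.3526 -0.262   0.006 ]
board c [ 0.4994 -0.3303  0.006 ]
handle top c [ 0.4443 -0.3161  0.084 ] [ 0.4438 -0.3157  0.088 ] [ 0.4471 -0.317   0.088 ]
[array([ 0.473 , -0.3199,  0.088 ]), array([ 0.4154, -0.3122,  0.088 ])] -7.581094239166468 0.058081855356464804
head back corners [array([ 0.5999, -0.3074,  0.03  ]), array([ 0.5924, -0.3716,  0.03  ]), array([ 0.6245, -0.314 ,  0.03  ]), array([ 0.6169, -0.3688,  0.03  ])] tail [ 0.3954 -0.3073  0.024 ]
```

{"fn": "drive_tool", "kwargs": {
  "moves": [
    {"x": 52, "y": -34, "rz": 0.12, "fingers": -1},
    {"x": 104, "y": -68, "rz": 0.24, "fingers": -1},
    {"x": 156, "y": -101, "rz": 0.36, "fingers": -1},
    {"x": 208, "y": -135, "rz": 0.48, "fingers": -1},
    {"x": 259, "y": -169, "rz": 0.597, "fingers": -1},
    {"x": 259, "y": -169, "rz": 0.597, "fingers": -1},
    {"x": 259, "y": -169, "z": 40, "rz": 0.597, "fingers": -1},
    {"x": 259, "y": -169, "z": 50, "rz": 0.597, "fingers": -1},
    {"x": 259, "y": -169, "z": 50, "rz": 0.597, "fingers": -1}
  ]
}}

```text
invalid input at $.moves[0]: expected keys x, y, z, rx, ry, rz, fingers
```

Run:
```python
from cell import sensors,vision
import cv2,numpy as np
i=[vision.read_camera(n)["image"][:,:,::-1] for n in("scene","top")]
a=cv2.resize(i[0][230:390,160:320],None,fx=2.4,fy=2.4,interpolation=3);b=cv2.resize(i[1][195:355,350:510],None,fx=2.4,fy=2.4,interpolation=3)
cv2.imwrite("pics/g1.png",np.hstack([a,b]))
o=sensors.get_obs();print(o["tool_pos"],o["tool_rot"],o["qpos"],o["force"])
```

```text
[ 0.28709295 -0.58275649  0.19429831] [-1.79933778e+02  3.70378692e-03  2.62296648e+01] [64.57868271 18.42157339 -4.01734729 83.14770543  1.29460277 78.5421297
 -3.26244495] [-0.82323535 -0.27617264  0.47155166]
```

View pics/g1.png

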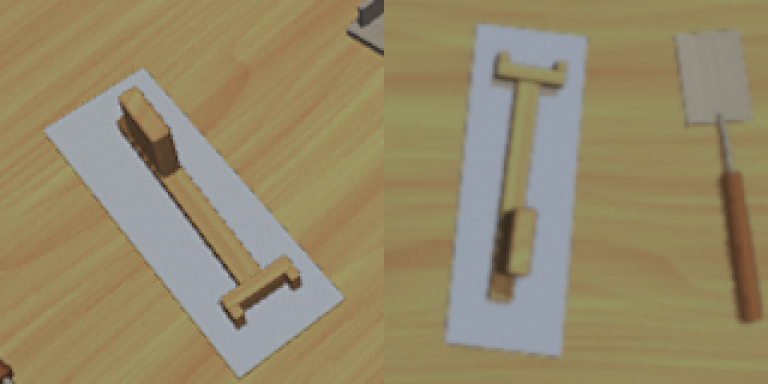

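The move was refused because every row needs all the keys; the picture shows the stick still on the board with its handle at about (145,120) in the crop. Resending with full rows.

{"fn": "drive_tool", "kwargs": {
  "moves": [
    {"x": 52, "y": -34, "z": 0, "rx": 0, "ry": 0, "rz": 0.12, "fingers": -1},
    {"x": 104, "y": -68, "z": 0, "rx": 0, "ry": 0, "rz": 0.24, "fingers": -1},
    {"x": 156, "y": -101, "z": 0, "rx": 0, "ry": 0, "rz": 0.36, "fingers": -1},
    {"x": 208, "y": -135, "z": 0, "rx": 0, "ry": 0, "rz": 0.48, "fingers": -1},
    {"x": 259, "y": -169, "z": 0, "rx": 0, "ry": 0, "rz": 0.597, "fingers": -1},
    {"x": 259, "y": -169, "z": 0, "rx": 0, "ry": 0, "rz": 0.597, "fingers": -1},
    {"x": 259, "y": -169, "z": 40, "rx": 0, "ry": 0, "rz": 0.597, "fingers": -1},
    {"x": 259, "y": -169, "z": 50, "rx": 0, "ry": 0, "rz": 0.597, "fingers": -1},
    {"x": 259, "y": -169, "z": 50, "rx": 0, "ry": 0, "rz": 0.597, "fingers": -1}
  ]
}}

```text
time_s: 1.32
tool_pos: [0.4441, -0.3174, 0.1444]
tool_rot: [-180.0, 0.1, -8.0]
force: [-0.4, -0.4, 1.0]
grip_width: 0.0872
grasp_force: 0.0
```

Run:
```python
from cell import sensors,vision
import cv2,numpy as np
i=[vision.read_camera(n)["image"][:,:,::-1] for n in("scene","top")]
a=cv2.resize(i[0][230:390,160:320],None,fx=2.4,fy=2.4,interpolation=3);b=cv2.resize(i[1][195:355,350:510],None,fx=2.4,fy=2.4,interpolation=3)
cv2.imwrite("pics/g2.png",np.hstack([a,b]))
o=sensors.get_obs();print(o["tool_pos"],o["tool_rot"],o["qpos"],o["force"])
```

```text
[ 0.44529661 -0.31790876  0.14608847] [ 1.79954643e+02 -8.06313231e-02 -8.01521744e+00] [ 44.03635204   8.11525811 -12.30807481 101.41734501   1.83802861
  70.56864814 -66.77630041] [-0.81669372 -0.6651745   0.01539417]
```

View pics/g2.png

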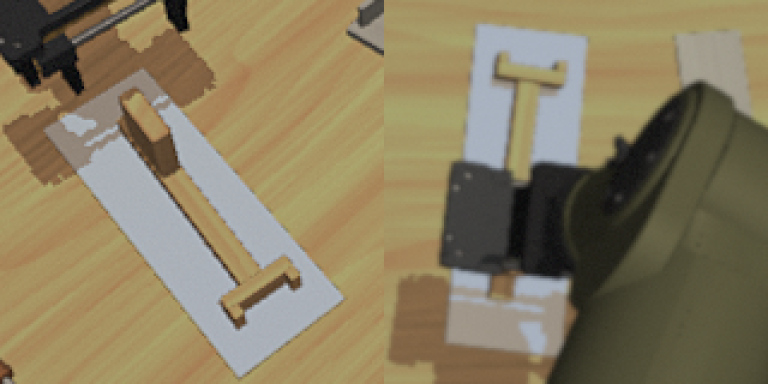

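The gripper is straddling the handle, centred at about (515,215) in the top crop. Descend and grip.

{"fn": "drive_tool", "kwargs": {
  "moves": [
    {"x": 0, "y": 0, "z": 40, "rx": 0, "ry": 0, "rz": 0, "fingers": -1},
    {"x": 0, "y": 0, "z": 75, "rx": 0, "ry": 0, "rz": 0, "fingers": -1},
    {"x": 0, "y": 0, "z": 90, "rx": 0, "ry": 0, "rz": 0, "fingers": -1},
    {"x": 0, "y": 0, "z": 95, "rx": 0, "ry": 0, "rz": 0, "fingers": -1},
    {"x": 0, "y": 0, "z": 95, "rx": 0, "ry": 0, "rz": 0, "fingers": -1}
  ]
}}

```text
time_s: 2.05
tool_pos: [0.4457, -0.3176, 0.0511]
tool_rot: [179.9, -0.1, -8.0]
force: [-0.1, -0.0, 0.2]
grip_width: 0.0872
grasp_force: 0.0
```

{"fn": "drive_tool", "kwargs": {
  "moves": [
    {"x": 0, "y": 0, "z": 0, "rx": 0, "ry": 0, "rz": 0, "fingers": 1},
    {"x": 0, "y": 0, "z": 0, "rx": 0, "ry": 0, "rz": 0, "fingers": 1},
    {"x": 0, "y": 0, "z": 0, "rx": 0, "ry": 0, "rz": 0, "fingers": 1},
    {"x": 0, "y": 0, "z": 0, "rx": 0, "ry": 0, "rz": 0, "fingers": 1},
    {"x": 0, "y": 0, "z": 0, "rx": 0, "ry": 0, "rz": 0, "fingers": 1},
    {"x": 0, "y": 0, "z": 0, "rx": 0, "ry": 0, "rz": 0, "fingers": 1},
    {"x": 0, "y": 0, "z": 0, "rx": 0, "ry": 0, "rz": 0, "fingers": 1},
    {"x": 0, "y": 0, "z": 0, "rx": 0, "ry": 0, "rz": 0, "fingers": 1}
  ],
  "force": 55
}}

```text
time_s: 3.05
tool_pos: [0.4448, -0.3172, 0.05]
tool_rot: [180.0, 0.0, -8.0]
force: [0.9, -0.7, 0.3]
grip_width: 0.0192
grasp_force: 54.9
```

{"fn": "drive_tool", "kwargs": {
  "moves": [
    {"x": 0, "y": 0, "z": -20, "rx": 0, "ry": 0, "rz": 0, "fingers": 1},
    {"x": 0, "y": 0, "z": -60, "rx": 0, "ry": 0, "rz": 0, "fingers": 1},
    {"x": 0, "y": 0, "z": -100, "rx": 0, "ry": 0, "rz": 0, "fingers": 1},
    {"x": 12, "y": -10, "z": -110, "rx": 0, "ry": 0, "rz": -0.16, "fingers": 1},
    {"x": 24, "y": -20, "z": -110, "rx": 0, "ry": 0, "rz": -0.32, "fingers": 1},
    {"x": 36, "y": -30, "z": -110, "rx": 0, "ry": 0, "rz": -0.48, "fingers": 1},
    {"x": 48, "y": -40, "z": -110, "rx": 0, "ry": 0, "rz": -0.64, "fingers": 1},
    {"x": 60, "y": -50, "z": -110, "rx": 0, "ry": 0, "rz": -0.8, "fingers": 1},
    {"x": 72, "y": -60, "z": -110, "rx": 0, "ry": 0, "rz": -0.96, "fingers": 1},
    {"x": 84, "y": -70, "z": -110, "rx": 0, "ry": 0, "rz": -1.12, "fingers": 1},
    {"x": 96, "y": -80, "z": -110, "rx": 0, "ry": 0, "rz": -1.28, "fingers": 1},
    {"x": 108, "y": -90, "z": -110, "rx": 0, "ry": 0, "rz": -1.44, "fingers": 1},
    {"x": 120, "y": -99, "z": -110, "rx": 0, "ry": 0, "rz": -1.6, "fingers": 1},
    {"x": 120, "y": -99, "z": -110, "rx": 0, "ry": 0, "rz": -1.75, "fingers": 1},
    {"x": 120, "y": -99, "z": -110, "rx": 0, "ry": 0, "rz": -1.841, "fingers": 1},
    {"x": 120, "y": -99, "z": -110, "rx": 0, "ry": 0, "rz": -1.841, "fingers": 1},
    {"x": 120, "y": -99, "z": -110, "rx": 0, "ry": 0, "rz": -1.841, "fingers": 1},
    {"x": 120, "y": -99, "z": -110, "rx": 0, "ry": 0, "rz": -1.841, "fingers": 1}
  ]
}}

```text
time_s: 5.3
tool_pos: [0.5774, -0.2356, 0.1599]
tool_rot: [-180.0, 0.0, 97.5]
force: [0.5, 0.2, -2.0]
grip_width: 0.0196
grasp_force: 54.9
```

Run:
```python
from cell import sensors,vision
import cv2,numpy as np
i=[vision.read_camera(n)["image"][:,:,::-1] for n in("scene","top")]
a=cv2.resize(i[0][140:400,220:480],None,fx=1.53,fy=1.53,interpolation=3);b=cv2.resize(i[1][150:410,200:460],None,fx=1.53,fy=1.53,interpolation=3)
cv2.imwrite("pics/g3.png",np.hstack([a,b]))
o=sensors.get_obs();print(o["tool_pos"],o["tool_rot"],o["qpos"],o["force"],o["wrist_torque"])
```

```text
[ 0.57746814 -0.23563395  0.15996751] [-1.79999778e+02  9.66007836e-03  9.74785391e+01] [ 41.99451451  18.36395884 -27.46236109  89.08961412   8.67426947
  74.66335184  20.90739236] [ 0.99282534 -0.0787552  -1.61314559] [-0.11720128 -0.10004628 -0.00979489]
```

View pics/g3.png

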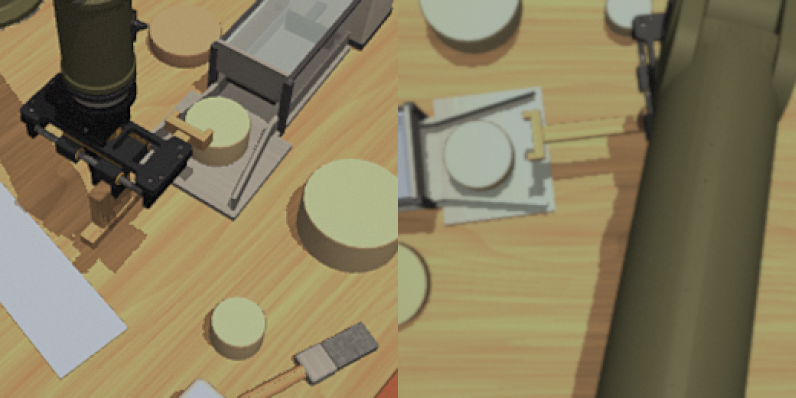

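Run:
```python
from h import *
T=cr(200,150,1.53)
u=np.array([np.cos(np.radians(97.5)),np.sin(np.radians(97.5))]);v=np.array([-u[1],u[0]])
for p in((527,111),(530,160),(541,111),(545,157)):
  for z in(.132,.140):
    X=plane('top',T(p[0]-398,p[1]),z)[:2]-np.array([.5775,-.2356]);print(p,z,X@u,X@v)
```

```text
(527, 111) 0.132 0.17476572934723705 -0.034992735762085475
(527, 111) 0.14 0.17445789774628268 -0.033367307459911885
(530, 160) 0.132 0.17833923876214103 0.03113824339955567
(530, 160) 0.14 0.17799987337288303 0.032180110822192846
(541, 111) 0.132 0.15617207158502017 -0.03268205536375762
(541, 111) 0.14 0.15602831635818082 -0.031077017243351712
(545, 157) 0.132 0.15817604156535864 0.02962686073329407
(545, 157) 0.14 0.15801460266743023 0.03068206507924938
```

{"fn": "drive_tool", "kwargs": {
  "moves": [
    {"x": 0, "y": 0, "z": 40, "rx": 0, "ry": 0, "rz": 0, "fingers": 1},
    {"x": 0, "y": 0, "z": 75, "rx": 0, "ry": 0, "rz": 0, "fingers": 1},
    {"x": 0, "y": 0, "z": 95, "rx": 0, "ry": 0, "rz": 0, "fingers": 1},
    {"x": 0, "y": 0, "z": 101, "rx": 0, "ry": 0, "rz": 0, "fingers": 1},
    {"x": 0, "y": 0, "z": 102, "rx": 0, "ry": 0, "rz": 0, "fingers": 1},
    {"x": 0, "y": 0, "z": 102, "rx": 0, "ry": 0, "rz": 0, "fingers": 1},
    {"x": 0, "y": 0, "z": 102, "rx": 0, "ry": 0, "rz": 0, "fingers": 1}
  ]
}}

```text
time_s: 6.28
tool_pos: [0.5782, -0.2359, 0.0591]
tool_rot: [179.9, 0.1, 97.5]
force: [-1.0, -0.3, -2.1]
grip_width: 0.0193
grasp_force: 54.9
```

{"fn": "drive_tool", "kwargs": {
  "moves": [
    {"x": 0, "y": 0, "z": 0.7, "rx": 0, "ry": 0, "rz": 0, "fingers": 1},
    {"x": 0, "y": 0, "z": 1.5, "rx": 0, "ry": 0, "rz": 0, "fingers": 1},
    {"x": 0, "y": 0, "z": 1.5, "rx": 0, "ry": 0, "rz": 0, "fingers": 1},
    {"x": 0, "y": 0, "z": 1.5, "rx": 0, "ry": 0, "rz": 0, "fingers": 1}
  ]
}}

```text
time_s: 6.78
tool_pos: [0.5774, -0.2357, 0.0564]
tool_rot: [-180.0, 0.0, 97.5]
force: [0.0, -0.3, -1.3]
grip_width: 0.0195
grasp_force: 54.9
```

Run:
```python
from cell import sensors
o=sensors.get_obs();print(o["tool_pos"],o["tool_rot"],o["force"],o["wrist_torque"])
```

```text
[ 0.5774386  -0.23565067  0.05640242] [-1.79994406e+02  1.58976016e-03  9.75054431e+01] [ 0.02158355 -0.27313934 -1.32655893] [-0.06247704 -0.08701379 -0.02121239]
```

{"fn": "drive_tool", "kwargs": {
  "moves": [
    {"x": 4, "y": 0, "z": 0, "rx": 0, "ry": 0, "rz": 0, "fingers": 1},
    {"x": 9, "y": 0, "z": 0, "rx": 0, "ry": 0, "rz": 0, "fingers": 1},
    {"x": 14, "y": 0, "z": 0, "rx": 0, "ry": 0, "rz": 0, "fingers": 1},
    {"x": 18, "y": 0, "z": 0, "rx": 0, "ry": 0, "rz": 0, "fingers": 1},
    {"x": 22, "y": 0, "z": 0, "rx": 0, "ry": 0, "rz": 0, "fingers": 1},
    {"x": 26, "y": 0, "z": 0, "rx": 0, "ry": 0, "rz": 0, "fingers": 1},
    {"x": 30, "y": 0, "z": 0, "rx": 0, "ry": 0, "rz": 0, "fingers": 1},
    {"x": 34, "y": 0, "z": 0, "rx": 0, "ry": 0, "rz": 0, "fingers": 1},
    {"x": 38, "y": 0, "z": 0, "rx": 0, "ry": 0, "rz": 0, "fingers": 1},
    {"x": 42, "y": 0, "z": 0, "rx": 0, "ry": 0, "rz": 0, "fingers": 1},
    {"x": 46, "y": 0, "z": 0, "rx": 0, "ry": 0, "rz": 0, "fingers": 1},
    {"x": 50, "y": 0, "z": 0, "rx": 0, "ry": 0, "rz": 0, "fingers": 1},
    {"x": 54, "y": 0, "z": 0, "rx": 0, "ry": 0, "rz": 0, "fingers": 1},
    {"x": 58, "y": 0, "z": 0, "rx": 0, "ry": 0, "rz": 0, "fingers": 1},
    {"x": 62, "y": 0, "z": 0, "rx": 0, "ry": 0, "rz": 0, "fingers": 1}
  ]
}}

```text
time_s: 8.65
tool_pos: [0.5695, -0.1739, 0.0565]
tool_rot: [180.0, 0.0, 97.5]
force: [0.8, -4.4, -1.1]
grip_width: 0.0191
grasp_force: 54.9
```

Run:
```python
from cell import sensors,vision
import cv2,numpy as np
i=[vision.read_camera(n)["image"][:,:,::-1] for n in("scene","top")]
a=cv2.resize(i[0][110:270,260:440],None,fx=2.2,fy=2.2,interpolation=3);b=cv2.resize(i[1][180:340,180:360],None,fx=2.2,fy=2.2,interpolation=3)
cv2.imwrite("pics/g4.png",np.hstack([a,b]))
o=sensors.get_obs();print(o["tool_pos"],o["tool_rot"],o["force"],o["wrist_torque"])
```

```text
[ 0.56948778 -0.17302597  0.05645749] [ 1.79986835e+02 -4.49446417e-02  9.75465407e+01] [ 0.63792442 -2.02186831 -1.60853794] [-0.57131285 -0.14332221 -0.0109561 ]
```

View pics/g4.png

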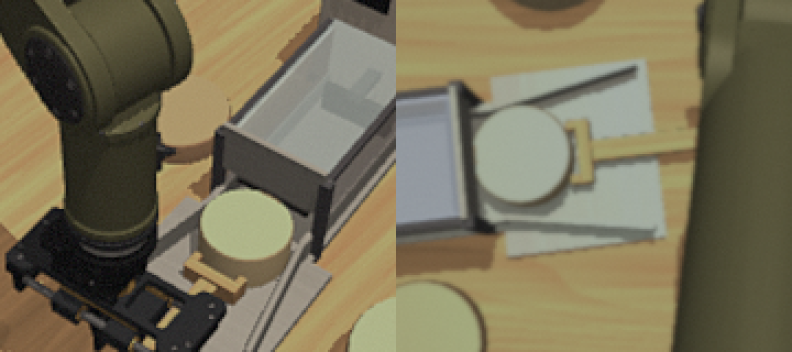

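Picture: the cheese at crop (522,155) sits cradled in the fork at (580,152), heading straight for the opening. Continuing, watching force.

{"fn": "drive_tool", "kwargs": {
  "moves": [
    {"x": 4, "y": 0, "z": 0, "rx": 0, "ry": 0, "rz": 0, "fingers": 1},
    {"x": 8, "y": 0, "z": 0, "rx": 0, "ry": 0, "rz": 0, "fingers": 1},
    {"x": 12, "y": 0, "z": 0, "rx": 0, "ry": 0, "rz": 0, "fingers": 1},
    {"x": 16, "y": 0, "z": 0, "rx": 0, "ry": 0, "rz": 0, "fingers": 1},
    {"x": 20, "y": 0, "z": 0, "rx": 0, "ry": 0, "rz": 0, "fingers": 1},
    {"x": 24, "y": 0, "z": 0, "rx": 0, "ry": 0, "rz": 0, "fingers": 1},
    {"x": 28, "y": 0, "z": 0, "rx": 0, "ry": 0, "rz": 0, "fingers": 1}
  ]
}}

```text
time_s: 9.62
tool_pos: [0.5658, -0.1465, 0.0566]
tool_rot: [180.0, 0.0, 97.5]
force: [-0.2, -5.6, -0.3]
grip_width: 0.0192
grasp_force: 54.9
```

{"fn": "drive_tool", "kwargs": {
  "moves": [
    {"x": 4, "y": 0, "z": 0, "rx": 0, "ry": 0, "rz": 0, "fingers": 1},
    {"x": 8, "y": 0, "z": 0, "rx": 0, "ry": 0, "rz": 0, "fingers": 1},
    {"x": 12, "y": 0, "z": 0, "rx": 0, "ry": 0, "rz": 0, "fingers": 1},
    {"x": 16, "y": 0, "z": 0, "rx": 0, "ry": 0, "rz": 0, "fingers": 1},
    {"x": 20, "y": 0, "z": 0, "rx": 0, "ry": 0, "rz": 0, "fingers": 1},
    {"x": 24, "y": 0, "z": 0, "rx": 0, "ry": 0, "rz": 0, "fingers": 1},
    {"x": 28, "y": 0, "z": 0, "rx": 0, "ry": 0, "rz": 0, "fingers": 1}
  ]
}}

```text
time_s: 10.5
tool_pos: [0.5622, -0.1198, 0.0568]
tool_rot: [180.0, 0.1, 97.5]
force: [2.0, -6.7, 0.6]
grip_width: 0.0191
grasp_force: 54.9
```

{"fn": "drive_tool", "kwargs": {
  "moves": [
    {"x": 4, "y": 0, "z": 0, "rx": 0, "ry": 0, "rz": 0, "fingers": 1},
    {"x": 8, "y": 0, "z": 0, "rx": 0, "ry": 0, "rz": 0, "fingers": 1},
    {"x": 12, "y": 0, "z": 0, "rx": 0, "ry": 0, "rz": 0, "fingers": 1},
    {"x": 16, "y": 0, "z": 0, "rx": 0, "ry": 0, "rz": 0, "fingers": 1},
    {"x": 20, "y": 0, "z": 0, "rx": 0, "ry": 0, "rz": 0, "fingers": 1},
    {"x": 24, "y": 0, "z": 0, "rx": 0, "ry": 0, "rz": 0, "fingers": 1},
    {"x": 28, "y": 0, "z": 0, "rx": 0, "ry": 0, "rz": 0, "fingers": 1}
  ]
}}

```text
time_s: 11.38
tool_pos: [0.5585, -0.0921, 0.0567]
tool_rot: [180.0, 0.1, 97.5]
force: [1.3, -6.6, 0.2]
grip_width: 0.0192
grasp_force: 54.9
```

{"fn": "drive_tool", "kwargs": {
  "moves": [
    {"x": 4, "y": 0, "z": 0, "rx": 0, "ry": 0, "rz": 0, "fingers": 1},
    {"x": 8, "y": 0, "z": 0, "rx": 0, "ry": 0, "rz": 0, "fingers": 1},
    {"x": 12, "y": 0, "z": 0, "rx": 0, "ry": 0, "rz": 0, "fingers": 1},
    {"x": 16, "y": 0, "z": 0, "rx": 0, "ry": 0, "rz": 0, "fingers": 1},
    {"x": 20, "y": 0, "z": 0, "rx": 0, "ry": 0, "rz": 0, "fingers": 1},
    {"x": 24, "y": 0, "z": 0, "rx": 0, "ry": 0, "rz": 0, "fingers": 1},
    {"x": 28, "y": 0, "z": 0, "rx": 0, "ry": 0, "rz": 0, "fingers": 1},
    {"x": 32, "y": 0, "z": 0, "rx": 0, "ry": 0, "rz": 0, "fingers": 1},
    {"x": 36, "y": 0, "z": 0, "rx": 0, "ry": 0, "rz": 0, "fingers": 1},
    {"x": 40, "y": 0, "z": 0, "rx": 0, "ry": 0, "rz": 0, "fingers": 1}
  ]
}}

```text
time_s: 12.62
tool_pos: [0.5531, -0.0524, 0.0566]
tool_rot: [-180.0, 0.1, 97.5]
force: [1.6, -6.5, 1.2]
grip_width: 0.0192
grasp_force: 54.9
```

{"fn": "drive_tool", "kwargs": {
  "moves": [
    {"x": 4, "y": 0, "z": 0, "rx": 0, "ry": 0, "rz": 0, "fingers": 1},
    {"x": 8, "y": 0, "z": 0, "rx": 0, "ry": 0, "rz": 0, "fingers": 1},
    {"x": 12, "y": 0, "z": 0, "rx": 0, "ry": 0, "rz": 0, "fingers": 1},
    {"x": 16, "y": 0, "z": 0, "rx": 0, "ry": 0, "rz": 0, "fingers": 1},
    {"x": 20, "y": 0, "z": 0, "rx": 0, "ry": 0, "rz": 0, "fingers": 1},
    {"x": 24, "y": 0, "z": 0, "rx": 0, "ry": 0, "rz": 0, "fingers": 1},
    {"x": 27, "y": 0, "z": 0, "rx": 0, "ry": 0, "rz": 0, "fingers": 1},
    {"x": 30, "y": 0, "z": 0, "rx": 0, "ry": 0, "rz": 0, "fingers": 1}
  ]
}}

```text
time_s: 13.62
tool_pos: [0.5489, -0.021, 0.0563]
tool_rot: [-180.0, -0.0, 97.5]
force: [-0.0, -3.9, -1.2]
grip_width: 0.019
grasp_force: 54.9
```

{"fn": "drive_tool", "kwargs": {
  "moves": [
    {"x": 1.5, "y": 0, "z": 0, "rx": 0, "ry": 0, "rz": 0, "fingers": 1},
    {"x": 3, "y": 0, "z": 0, "rx": 0, "ry": 0, "rz": 0, "fingers": 1},
    {"x": 4.5, "y": 0, "z": 0, "rx": 0, "ry": 0, "rz": 0, "fingers": 1},
    {"x": 6, "y": 0, "z": 0, "rx": 0, "ry": 0, "rz": 0, "fingers": 1}
  ]
}}

```text
time_s: 14.12
tool_pos: [0.5484, -0.0155, 0.0564]
tool_rot: [-180.0, 0.0, 97.5]
force: [0.7, -2.8, -0.0]
grip_width: 0.0197
grasp_force: 54.9
```

{"fn": "drive_tool", "kwargs": {
  "moves": [
    {"x": 1, "y": 0, "z": 0, "rx": 0, "ry": 0, "rz": 0, "fingers": 1},
    {"x": 2, "y": 0, "z": 0, "rx": 0, "ry": 0, "rz": 0, "fingers": 1},
    {"x": 3, "y": 0, "z": 0, "rx": 0, "ry": 0, "rz": 0, "fingers": 1}
  ]
}}

```text
time_s: 14.5
tool_pos: [0.5481, -0.0125, 0.0564]
tool_rot: [-180.0, 0.0, 97.5]
force: [0.0, -3.9, -1.1]
grip_width: 0.0192
grasp_force: 54.9
```

{"fn": "drive_tool", "kwargs": {
  "moves": [
    {"x": 1, "y": 0, "z": 0, "rx": 0, "ry": 0, "rz": 0, "fingers": 1},
    {"x": 2, "y": 0, "z": 0, "rx": 0, "ry": 0, "rz": 0, "fingers": 1},
    {"x": 3, "y": 0, "z": 0, "rx": 0, "ry": 0, "rz": 0, "fingers": 1}
  ]
}}

```text
time_s: 14.88
tool_pos: [0.5477, -0.0095, 0.0565]
tool_rot: [180.0, 0.0, 97.5]
force: [0.8, -4.2, -0.5]
grip_width: 0.0195
grasp_force: 54.9
```

{"fn": "drive_tool", "kwargs": {
  "moves": [
    {"x": 1, "y": 0, "z": 0, "rx": 0, "ry": 0, "rz": 0, "fingers": 1},
    {"x": 2, "y": 0, "z": 0, "rx": 0, "ry": 0, "rz": 0, "fingers": 1},
    {"x": 3, "y": 0, "z": 0, "rx": 0, "ry": 0, "rz": 0, "fingers": 1}
  ]
}}

```text
time_s: 15.25
tool_pos: [0.5473, -0.0066, 0.0565]
tool_rot: [180.0, 0.0, 97.5]
force: [0.5, -4.1, -0.4]
grip_width: 0.0194
grasp_force: 54.9
```

{"fn": "drive_tool", "kwargs": {
  "moves": [
    {"x": 1, "y": 0, "z": 0, "rx": 0, "ry": 0, "rz": 0, "fingers": 1},
    {"x": 2, "y": 0, "z": 0, "rx": 0, "ry": 0, "rz": 0, "fingers": 1},
    {"x": 3, "y": 0, "z": 0, "rx": 0, "ry": 0, "rz": 0, "fingers": 1}
  ]
}}

```text
time_s: 15.62
tool_pos: [0.5469, -0.0036, 0.0565]
tool_rot: [180.0, 0.0, 97.5]
force: [0.7, -4.4, -1.8]
grip_width: 0.0193
grasp_force: 54.9
```

{"fn": "drive_tool", "kwargs": {
  "moves": [
    {"x": 1, "y": 0, "z": 0, "rx": 0, "ry": 0, "rz": 0, "fingers": 1},
    {"x": 2, "y": 0, "z": 0, "rx": 0, "ry": 0, "rz": 0, "fingers": 1},
    {"x": 3, "y": 0, "z": 0, "rx": 0, "ry": 0, "rz": 0, "fingers": 1}
  ]
}}

```text
time_s: 16.0
tool_pos: [0.5465, -0.0006, 0.0564]
tool_rot: [-180.0, 0.0, 97.5]
force: [0.8, -4.2, -1.1]
grip_width: 0.0194
grasp_force: 54.9
```

{"fn": "drive_tool", "kwargs": {
  "moves": [
    {"x": 1, "y": 0, "z": 0, "rx": 0, "ry": 0, "rz": 0, "fingers": 1},
    {"x": 2, "y": 0, "z": 0, "rx": 0, "ry": 0, "rz": 0, "fingers": 1},
    {"x": 3, "y": 0, "z": 0, "rx": 0, "ry": 0, "rz": 0, "fingers": 1}
  ]
}}

```text
time_s: 16.38
tool_pos: [0.5461, 0.0023, 0.0564]
tool_rot: [-180.0, 0.0, 97.5]
force: [-0.3, -3.3, -0.8]
grip_width: 0.0192
grasp_force: 54.9
```

{"fn": "drive_tool", "kwargs": {
  "moves": [
    {"x": 1, "y": 0, "z": 0, "rx": 0, "ry": 0, "rz": 0, "fingers": 1},
    {"x": 2, "y": 0, "z": 0, "rx": 0, "ry": 0, "rz": 0, "fingers": 1},
    {"x": 3, "y": 0, "z": 0, "rx": 0, "ry": 0, "rz": 0, "fingers": 1}
  ]
}}

```text
time_s: 16.75
tool_pos: [0.5457, 0.0053, 0.0564]
tool_rot: [180.0, 0.0, 97.5]
force: [0.2, -3.7, -1.5]
grip_width: 0.0192
grasp_force: 54.9
```

{"fn": "drive_tool", "kwargs": {
  "moves": [
    {"x": 1, "y": 0, "z": 0, "rx": 0, "ry": 0, "rz": 0, "fingers": 1},
    {"x": 2, "y": 0, "z": 0, "rx": 0, "ry": 0, "rz": 0, "fingers": 1},
    {"x": 3, "y": 0, "z": 0, "rx": 0, "ry": 0, "rz": 0, "fingers": 1}
  ]
}}

```text
time_s: 17.12
tool_pos: [0.5453, 0.0083, 0.0564]
tool_rot: [-180.0, 0.0, 97.5]
force: [0.7, -4.3, -0.3]
grip_width: 0.0195
grasp_force: 54.9
```

{"fn": "drive_tool", "kwargs": {
  "moves": [
    {"x": 1, "y": 0, "z": 0, "rx": 0, "ry": 0, "rz": 0, "fingers": 1},
    {"x": 2, "y": 0, "z": 0, "rx": 0, "ry": 0, "rz": 0, "fingers": 1},
    {"x": 3, "y": 0, "z": 0, "rx": 0, "ry": 0, "rz": 0, "fingers": 1}
  ]
}}

```text
time_s: 17.5
tool_pos: [0.5449, 0.0113, 0.0564]
tool_rot: [180.0, 0.0, 97.5]
force: [0.8, -3.9, -0.3]
grip_width: 0.0196
grasp_force: 54.9
```

{"fn": "drive_tool", "kwargs": {
  "moves": [
    {"x": 1, "y": 0, "z": 0, "rx": 0, "ry": 0, "rz": 0, "fingers": 1},
    {"x": 2, "y": 0, "z": 0, "rx": 0, "ry": 0, "rz": 0, "fingers": 1},
    {"x": 3, "y": 0, "z": 0, "rx": 0, "ry": 0, "rz": 0, "fingers": 1}
  ]
}}

```text
time_s: 17.88
tool_pos: [0.5445, 0.0143, 0.0565]
tool_rot: [180.0, 0.0, 97.5]
force: [0.4, -3.5, 0.2]
grip_width: 0.0192
grasp_force: 54.9
```

{"fn": "drive_tool", "kwargs": {
  "moves": [
    {"x": 1, "y": 0, "z": 0, "rx": 0, "ry": 0, "rz": 0, "fingers": 1},
    {"x": 2, "y": 0, "z": 0, "rx": 0, "ry": 0, "rz": 0, "fingers": 1},
    {"x": 3, "y": 0, "z": 0, "rx": 0, "ry": 0, "rz": 0, "fingers": 1}
  ]
}}

```text
time_s: 18.25
tool_pos: [0.5444, 0.0158, 0.0566]
tool_rot: [180.0, 0.1, 97.5]
force: [0.6, -7.9, 0.6]
grip_width: 0.0194
grasp_force: 54.9
```

{"fn": "drive_tool", "kwargs": {
  "moves": [
    {"x": 0.5, "y": 0, "z": 0, "rx": 0, "ry": 0, "rz": 0, "fingers": 1},
    {"x": 0.5, "y": 0, "z": 0, "rx": 0, "ry": 0, "rz": 0, "fingers": 1}
  ]
}}

```text
time_s: 18.5
tool_pos: [0.5444, 0.0158, 0.0567]
tool_rot: [180.0, 0.1, 97.5]
force: [1.3, -7.2, 0.6]
grip_width: 0.0194
grasp_force: 54.9
```

{"fn": "drive_tool", "kwargs": {
  "moves": [
    {"x": 0.5, "y": 0, "z": 0, "rx": 0, "ry": 0, "rz": 0, "fingers": 1},
    {"x": 1, "y": 0, "z": 0, "rx": 0, "ry": 0, "rz": 0, "fingers": 1},
    {"x": 1, "y": 0, "z": 0, "rx": 0, "ry": 0, "rz": 0, "fingers": 1}
  ]
}}

```text
time_s: 18.88
tool_pos: [0.5444, 0.0159, 0.0568]
tool_rot: [180.0, 0.2, 97.4]
force: [0.7, -8.0, 1.4]
grip_width: 0.0195
grasp_force: 54.9
```

{"fn": "drive_tool", "kwargs": {
  "moves": [
    {"x": 0.5, "y": 0, "z": 0, "rx": 0, "ry": 0, "rz": 0, "fingers": 1},
    {"x": 1, "y": 0, "z": 0, "rx": 0, "ry": 0, "rz": 0, "fingers": 1},
    {"x": 1, "y": 0, "z": 0, "rx": 0, "ry": 0, "rz": 0, "fingers": 1}
  ]
}}

```text
time_s: 19.25
tool_pos: [0.5445, 0.016, 0.0569]
tool_rot: [180.0, 0.3, 97.4]
force: [1.1, -10.4, 2.2]
grip_width: 0.0194
grasp_force: 54.9
```

Run:
```python
from cell import sensors,vision
import numpy as np
f=[]
o=sensors.get_obs();print(o["tool_pos"],o["tool_rot"],o["force"],o["wrist_torque"])
for k in range(3): vision.read_camera("top");f.append(sensors.get_obs()["force"])
print(np.round(f,1))
```

```text
[0.54446503 0.01595646 0.05691849] [179.98143087   0.26558253  97.39974265] [  1.06623797 -10.41385783   2.23580962] [-2.37442773 -0.14697756  0.09149031]
[[  0.3  -9.7   1.6]
 [  0.1 -10.2   1.8]
 [  1.3 -10.2   2.5]]
```

{"fn": "drive_tool", "kwargs": {
  "moves": [
    {"x": 0.6, "y": 0, "z": 0, "rx": 0, "ry": 0, "rz": 0, "fingers": 1},
    {"x": 1.2, "y": 0, "z": 0, "rx": 0, "ry": 0, "rz": 0, "fingers": 1},
    {"x": 1.2, "y": 0, "z": 0, "rx": 0, "ry": 0, "rz": 0, "fingers": 1}
  ]
}}

```text
time_s: 19.77
tool_pos: [0.5445, 0.016, 0.0571]
tool_rot: [180.0, 0.3, 97.4]
force: [0.4, -10.8, 1.0]
grip_width: 0.0194
grasp_force: 54.9
```

{"fn": "drive_tool", "kwargs": {
  "moves": [
    {"x": 0.5, "y": 0, "z": 0, "rx": 0, "ry": 0, "rz": 0, "fingers": 1},
    {"x": 0.8, "y": 0, "z": 0, "rx": 0, "ry": 0, "rz": 0, "fingers": 1},
    {"x": 0.8, "y": 0, "z": 0, "rx": 0, "ry": 0, "rz": 0, "fingers": 1},
    {"x": 0.8, "y": 0, "z": 0, "rx": 0, "ry": 0, "rz": 0, "fingers": 1}
  ]
}}

```text
time_s: 20.27
tool_pos: [0.5445, 0.0161, 0.0571]
tool_rot: [180.0, 0.4, 97.3]
force: [1.2, -13.5, 2.9]
grip_width: 0.0192
grasp_force: 54.9
```

Run:
```python
from cell import sensors,vision
import numpy as np
f=[]
for k in range(4): vision.read_camera("top");f.append(sensors.get_obs()["force"])
print(np.round(f,1)); print(sensors.get_obs()["tool_rot"],sensors.get_obs()["wrist_torque"])
```

```text
[[  0.9 -12.7   3.3]
 [  1.1 -12.9   3.1]
 [  0.6 -12.9   3.1]
 [  0.  -12.3   2.7]]
[179.9733272    0.39267759  97.34115173] [-3.0766223  -0.27546555  0.10921586]
```

{"fn": "drive_tool", "kwargs": {
  "moves": [
    {"x": 0, "y": 0, "z": 0, "rx": 0, "ry": 0, "rz": 0, "fingers": 1},
    {"x": 0, "y": 0, "z": 0, "rx": 0, "ry": 0, "rz": 0, "fingers": 1},
    {"x": 0, "y": 0, "z": 0, "rx": 0, "ry": 0, "rz": 0, "fingers": 1},
    {"x": 0, "y": 0, "z": 0, "rx": 0, "ry": 0, "rz": 0, "fingers": 1},
    {"x": 0, "y": 0, "z": 0, "rx": 0, "ry": 0, "rz": 0, "fingers": 1},
    {"x": 0, "y": 0, "z": 0, "rx": 0, "ry": 0, "rz": 0, "fingers": 1},
    {"x": 0, "y": 0, "z": 0, "rx": 0, "ry": 0, "rz": 0, "fingers": 1},
    {"x": 0, "y": 0, "z": 0, "rx": 0, "ry": 0, "rz": 0, "fingers": 1},
    {"x": 0, "y": 0, "z": 0, "rx": 0, "ry": 0, "rz": 0, "fingers": 1},
    {"x": 0, "y": 0, "z": 0, "rx": 0, "ry": 0, "rz": 0, "fingers": 1}
  ]
}}

```text
time_s: 21.72
tool_pos: [0.5445, 0.0161, 0.0572]
tool_rot: [180.0, 0.4, 97.3]
force: [1.2, -12.8, 3.4]
grip_width: 0.0193
grasp_force: 54.9
```

{"fn": "drive_tool", "kwargs": {
  "moves": [
    {"x": -2, "y": 0, "z": 0, "rx": 0, "ry": 0, "rz": 0, "fingers": 1},
    {"x": -4, "y": 0, "z": 0, "rx": 0, "ry": 0, "rz": 0, "fingers": 1},
    {"x": -7, "y": 0, "z": 0, "rx": 0, "ry": 0, "rz": 0, "fingers": 1},
    {"x": -12, "y": 0, "z": 0, "rx": 0, "ry": 0, "rz": 0, "fingers": 1},
    {"x": -20, "y": 0, "z": 0, "rx": 0, "ry": 0, "rz": 0, "fingers": 1},
    {"x": -30, "y": 0, "z": 0, "rx": 0, "ry": 0, "rz": 0, "fingers": 1},
    {"x": -42, "y": 0, "z": 0, "rx": 0, "ry": 0, "rz": 0, "fingers": 1},
    {"x": -54, "y": 0, "z": 0, "rx": 0, "ry": 0, "rz": 0, "fingers": 1}
  ]
}}

```text
time_s: 22.72
tool_pos: [0.5508, -0.0331, 0.0564]
tool_rot: [-180.0, 0.0, 97.5]
force: [-0.9, -0.2, -1.7]
grip_width: 0.0194
grasp_force: 54.9
```

{"fn": "drive_tool", "kwargs": {
  "moves": [
    {"x": -12, "y": 0, "z": 0, "rx": 0, "ry": 0, "rz": 0, "fingers": 1},
    {"x": -26, "y": 0, "z": 0, "rx": 0, "ry": 0, "rz": 0, "fingers": 1},
    {"x": -40, "y": 0, "z": 0, "rx": 0, "ry": 0, "rz": 0, "fingers": 1},
    {"x": -55, "y": 0, "z": 0, "rx": 0, "ry": 0, "rz": 0, "fingers": 1},
    {"x": -70, "y": 0, "z": 0, "rx": 0, "ry": 0, "rz": 0, "fingers": 1},
    {"x": -85, "y": 0, "z": 0, "rx": 0, "ry": 0, "rz": 0, "fingers": 1},
    {"x": -100, "y": 0, "z": 0, "rx": 0, "ry": 0, "rz": 0, "fingers": 1},
    {"x": -115, "y": 0, "z": 0, "rx": 0, "ry": 0, "rz": 0, "fingers": 1},
    {"x": -130, "y": 0, "z": 0, "rx": 0, "ry": 0, "rz": 0, "fingers": 1},
    {"x": -145, "y": 0, "z": 0, "rx": 0, "ry": 0, "rz": 0, "fingers": 1},
    {"x": -160, "y": 0, "z": 0, "rx": 0, "ry": 0, "rz": 0, "fingers": 1},
    {"x": -175, "y": 0, "z": 0, "rx": 0, "ry": 0, "rz": 0, "fingers": 1},
    {"x": -190, "y": 0, "z": 0, "rx": 0, "ry": 0, "rz": 0, "fingers": 1},
    {"x": -200, "y": 0, "z": -5, "rx": 0, "ry": 0, "rz": 0, "fingers": 1},
    {"x": -204, "y": 0, "z": -30, "rx": 0, "ry": 0, "rz": 0, "fingers": 1},
    {"x": -204, "y": 0, "z": -70, "rx": 0, "ry": 0, "rz": 0, "fingers": 1},
    {"x": -204, "y": 0, "z": -104, "rx": 0, "ry": 0, "rz": 0, "fingers": 1},
    {"x": -204, "y": 0, "z": -104, "rx": 0, "ry": 0, "rz": 0, "fingers": 1},
    {"x": -204, "y": 0, "z": -104, "rx": 0, "ry": 0, "rz": 0, "fingers": 1}
  ]
}}

```text
time_s: 25.1
tool_pos: [0.5767, -0.234, 0.1595]
tool_rot: [-179.9, -0.0, 97.5]
force: [-1.2, -0.2, -2.0]
grip_width: 0.0195
grasp_force: 54.9
```

Run:
```python
from cell import sensors,vision
import cv2,numpy as np
o=sensors.get_obs();print(o["tool_pos"],o["tool_rot"],o["force"],o["wrist_torque"])
y=np.radians(o["tool_rot"][2]);tx=np.array([np.cos(y),np.sin(y)]);ty=np.array([np.sin(y),-np.cos(y)])
d=np.array([.4448,-.3172])-o["tool_pos"][:2];print(d@tx,d@ty)
```

```text
[ 0.57668502 -0.23397729  0.15952512] [-1.79925989e+02 -2.98936966e-02  9.75224597e+01] [-1.19022186 -0.17996683 -1.97631042] [-0.01556167 -0.09020554 -0.01506406]
-0.06524075493696273 -0.14164505627936405
```

{"fn": "drive_tool", "kwargs": {
  "moves": [
    {"x": -6, "y": -13, "z": 0, "rx": 0, "ry": 0, "rz": 0.16, "fingers": 1},
    {"x": -12, "y": -26, "z": 0, "rx": 0, "ry": 0, "rz": 0.32, "fingers": 1},
    {"x": -18, "y": -39, "z": 0, "rx": 0, "ry": 0, "rz": 0.48, "fingers": 1},
    {"x": -24, "y": -52, "z": 0, "rx": 0, "ry": 0, "rz": 0.64, "fingers": 1},
    {"x": -30, "y": -65, "z": 0, "rx": 0, "ry": 0, "rz": 0.8, "fingers": 1},
    {"x": -36, "y": -78, "z": 0, "rx": 0, "ry": 0, "rz": 0.96, "fingers": 1},
    {"x": -42, "y": -91, "z": 0, "rx": 0, "ry": 0, "rz": 1.12, "fingers": 1},
    {"x": -48, "y": -104, "z": 0, "rx": 0, "ry": 0, "rz": 1.28, "fingers": 1},
    {"x": -54, "y": -117, "z": 0, "rx": 0, "ry": 0, "rz": 1.44, "fingers": 1},
    {"x": -60, "y": -130, "z": 0, "rx": 0, "ry": 0, "rz": 1.6, "fingers": 1},
    {"x": -65.2, "y": -141.6, "z": 0, "rx": 0, "ry": 0, "rz": 1.75, "fingers": 1},
    {"x": -65.2, "y": -141.6, "z": 0, "rx": 0, "ry": 0, "rz": 1.84, "fingers": 1},
    {"x": -65.2, "y": -141.6, "z": 30, "rx": 0, "ry": 0, "rz": 1.84, "fingers": 1},
    {"x": -65.2, "y": -141.6, "z": 65, "rx": 0, "ry": 0, "rz": 1.84, "fingers": 1},
    {"x": -65.2, "y": -141.6, "z": 90, "rx": 0, "ry": 0, "rz": 1.84, "fingers": 1},
    {"x": -65.2, "y": -141.6, "z": 100, "rx": 0, "ry": 0, "rz": 1.84, "fingers": 1},
    {"x": -65.2, "y": -141.6, "z": 105, "rx": 0, "ry": 0, "rz": 1.84, "fingers": 1},
    {"x": -65.2, "y": -141.6, "z": 105, "rx": 0, "ry": 0, "rz": 1.84, "fingers": 1},
    {"x": -65.2, "y": -141.6, "z": 105, "rx": 0, "ry": 0, "rz": 1.84, "fingers": 1}
  ]
}}

```text
time_s: 27.48
tool_pos: [0.4461, -0.3177, 0.0564]
tool_rot: [179.9, -0.1, -7.9]
force: [0.4, 0.7, -1.3]
grip_width: 0.0195
grasp_force: 54.9
```

{"fn": "drive_tool", "kwargs": {
  "moves": [
    {"x": 0, "y": 0, "z": 1.5, "rx": 0, "ry": 0, "rz": 0, "fingers": 1},
    {"x": 0, "y": 0, "z": 3, "rx": 0, "ry": 0, "rz": 0, "fingers": 1},
    {"x": 0, "y": 0, "z": 3.5, "rx": 0, "ry": 0, "rz": 0, "fingers": 1},
    {"x": 0, "y": 0, "z": 3.5, "rx": 0, "ry": 0, "rz": 0, "fingers": 1}
  ]
}}

```text
time_s: 27.98
tool_pos: [0.4453, -0.3173, 0.0519]
tool_rot: [180.0, 0.0, -7.9]
force: [0.3, -0.1, -2.2]
grip_width: 0.0195
grasp_force: 54.9
```

{"fn": "drive_tool", "kwargs": {
  "moves": [
    {"x": 0, "y": 0, "z": 1, "rx": 0, "ry": 0, "rz": 0, "fingers": 1},
    {"x": 0, "y": 0, "z": 1.8, "rx": 0, "ry": 0, "rz": 0, "fingers": 1},
    {"x": 0, "y": 0, "z": 1.8, "rx": 0, "ry": 0, "rz": 0, "fingers": 1}
  ]
}}

```text
time_s: 28.35
tool_pos: [0.4454, -0.3173, 0.0501]
tool_rot: [180.0, 0.0, -7.9]
force: [-0.2, -0.7, -1.5]
grip_width: 0.0196
grasp_force: 54.9
```

{"fn": "drive_tool", "kwargs": {
  "moves": [
    {"x": 0, "y": 0, "z": 0.5, "rx": 0, "ry": 0, "rz": 0, "fingers": 1},
    {"x": 0, "y": 0, "z": 0.8, "rx": 0, "ry": 0, "rz": 0, "fingers": 1},
    {"x": 0, "y": 0, "z": 0.8, "rx": 0, "ry": 0, "rz": 0, "fingers": 1}
  ]
}}

```text
time_s: 28.72
tool_pos: [0.4454, -0.3176, 0.0499]
tool_rot: [180.0, -0.0, -7.9]
force: [-2.2, 0.7, 3.8]
grip_width: 0.0189
grasp_force: 54.9
```

Seated on the board. Release and lift clear.

{"fn": "drive_tool", "kwargs": {
  "moves": [
    {"x": 0, "y": 0, "z": 0, "rx": 0, "ry": 0, "rz": 0, "fingers": 0.4},
    {"x": 0, "y": 0, "z": 0, "rx": 0, "ry": 0, "rz": 0, "fingers": -0.2},
    {"x": 0, "y": 0, "z": 0, "rx": 0, "ry": 0, "rz": 0, "fingers": -1},
    {"x": 0, "y": 0, "z": 0, "rx": 0, "ry": 0, "rz": 0, "fingers": -1},
    {"x": 0, "y": 0, "z": 0, "rx": 0, "ry": 0, "rz": 0, "fingers": -1},
    {"x": 0, "y": 0, "z": 0, "rx": 0, "ry": 0, "rz": 0, "fingers": -1},
    {"x": 0, "y": 0, "z": -20, "rx": 0, "ry": 0, "rz": 0, "fingers": -1},
    {"x": 0, "y": 0, "z": -60, "rx": 0, "ry": 0, "rz": 0, "fingers": -1},
    {"x": 0, "y": 0, "z": -110, "rx": 0, "ry": 0, "rz": 0, "fingers": -1},
    {"x": -20, "y": 40, "z": -145, "rx": 0, "ry": 0, "rz": 0, "fingers": -1},
    {"x": -60, "y": 80, "z": -145, "rx": 0, "ry": 0, "rz": -0.12, "fingers": -1},
    {"x": -90, "y": 130, "z": -145, "rx": 0, "ry": 0, "rz": -0.25, "fingers": -1},
    {"x": -110, "y": 180, "z": -145, "rx": 0, "ry": 0, "rz": -0.4, "fingers": -1},
    {"x": -130, "y": 230, "z": -145, "rx": 0, "ry": 0, "rz": -0.5, "fingers": -1},
    {"x": -130, "y": 240, "z": -145, "rx": 0, "ry": 0, "rz": -0.5, "fingers": -1},
    {"x": -130, "y": 240, "z": -145, "rx": 0, "ry": 0, "rz": -0.5, "fingers": -1}
  ]
}}

```text
time_s: 30.72
tool_pos: [0.2837, -0.537, 0.1939]
tool_rot: [-179.9, -0.0, 20.7]
force: [1.0, 0.9, 0.1]
grip_width: 0.0872
grasp_force: 0.0
```

Run:
```python
from cell import sensors,vision
import cv2,numpy as np
i=[vision.read_camera(n)["image"][:,:,::-1] for n in("scene","top")]
a=cv2.resize(i[0][60:400,170:510],(400,400),interpolation=3);b=cv2.resize(i[1][100:440,90:430],(400,400),interpolation=3)
cv2.imwrite("pics/end.png",np.hstack([a,b]))
```

```text
(no output)
```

View pics/end.png

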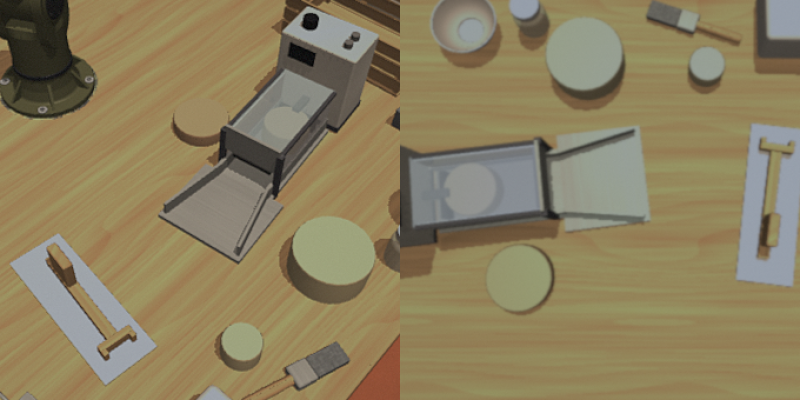

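The cheese lies against the pad under the roof (top crop (473,190), touching the pad at x≈447). The flap is shut, the stick is flat on the board at about (772,195), and the bystanders are where they were.

```bash
python3 -c "
from cell import workorder
print(workorder.sign_off())"
```

```text
the job is handed in; nothing more can be done
None
```

The job is handed in: the cheese is home against the end stop after a steady push of about 12.8 N held for over a second (highest reading 13.5 N), the flap is shut, the stick lies flat on its board, the other cheeses and the spatula look undisturbed, and it took about 31 s of the 72 s allowed.

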